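Hold the lamp hatch of a light-source unit open at 50 degrees

ROBOT

A 6-joint arm with a two-finger parallel gripper is mounted at the origin on the work surface. World frame = base frame: x ahead of the robot, y to its left, z up, the work surface at z = 0. Lengths are in mm, angles in rad, forces in N, time in s.
With the tool pointing down it reaches from about 275 to 1000 mm from the base axis. Payload 8.4 kg.
Tool frame: the origin (TCP) lies between the finger pads, 19 mm behind the fingertips; this is the grasp point; z points along the fingers, y is the direction in which the jaws open and shut (so a half turn about z gives the same grasp; the last joint's range is limited). The gripper opens to 85 mm and grips with 20 to 120 N. Pads are 22 mm wide; open, the fingers measure 114 mm over their backs; the gripper's body (76 mm by 85 mm) begins 54 mm behind the grasp point. The pads swing forward as they close: fully open they stand 13 mm farther back than shut.
Start: joints at [1.257, 0.353, 1.633, -0, 1.155, -0.002], TCP at [191.731, 594.867, 249.981] pointing down, gripper open.
Joint ranges: [-2.63, 2.63], [-0.92, 2.1], [0.06, 2.66], [-1.3, 4.44], [0, 2.69], [-3.02, 3.02]. Speed limits (rad/s): [2.22, 2.22, 2.79, 3.14, 3.14, 3.14].

INTERFACE

Orientations are given as [roll, pitch, yaw] about the fixed x, y, z axes, in that order (R = Rz(yaw) Ry(pitch) Rx(roll)).
In Python, from rig import r, cams, job gives the robot as it stands.
- The arm moves only by the tool drive_tool, never from a script. Its argument "deltas" is a list of rows, each a list of 4 numbers: the shift along the tool's x, y, z in cm, then the turn about the tool's z in rad. In form: [[x, y, z, roll], ...]. A call has 1 to 12 rows; each row shifts and turns the commanded pose from where the row before left it, along the tool's axes as they then stand; what a row does not reach is not made up. A row lasts 1/12 s, in which the tool goes at most 41.7 mm and 7.16 degrees, less where a joint would pass 70% of its speed; a pose out of reach is approached as far as the arm can. A call with a gripper value outside its range is refused whole. "jaw" is the closure, from 0 (fully open) to 1 (shut), set as the call begins (left out, the last holds). The fingers move at their own pace and stop on an object; "force" is the grip in N (left out, the last holds). Time passes only in rows, so rows that do not move let the fingers close. It gives the time, the measured TCP pose, the force and the opening at its end, in the units of the state.
- r.sense(): the state, without advancing time (a new reading comes with each control period).
- cams.grab_frame(name): name is "side" or "top" or "wrist"; returns (picture, depth): 480x640x3 uint8, red, green, blue; 480x640 float32, mm along the optical axis (not along the pixel's ray), 0 where there is no reading.
- cams.camera_params(name): a dict with "fx", "fy", "cx", "cy" (pixels), "k1" (the pictures are not rectified: a ray, as slopes to the right and down, at radius r is drawn at 1 + k1 r^2 times it, then the intrinsics apply), "R" (3x3) and "t" (3): a world point X has camera coordinates R X + t. Camera axes: x right, y down, z forward; pixel columns grow to the right and rows downward; lengths in mm; the calibration is good to about 2 mm. A picture is of the moment at which its call begins: read the wrist's pose just before it. camera_params takes no time and is no camera call; for the wrist camera it gives the pose at the moment of the call.
- job.sign_off(): hands the job in, once; it reports no verdict.
The state is a dict: "clock": time; "qpos": joint angles; "qvel": joint speeds; "joint_efforts": joint torques, N m; "eef_pos": TCP position; "tcp_rot": TCP orientation; "contact_force": force on the tool from outside, world axes, zero at the start; "wrist_torque": the same for the moment, N m; "opening": opening from 0.0 (shut) to 1.0 (fully open).
Only numpy, scipy, OpenCV 4.12 (cv2) and the standard library are available. Lean on these libraries where they do the work, as an engineer would, in place of code of your own. Each camera call takes 0.05 s, during which the arm holds its last target. There are 200 camera calls.

TASK

The lamp hatch on top of the white light-source unit has no stay and falls shut, and someone has left a bottle standing on it. Take the bottle off and stand it upright in the blue tray without dropping or toppling it, then lift the hatch by its black handle and hold it open at 50 degrees from closed so the lamp can be inspected. Finish while still holding the hatch by the handle, steady at that angle, and leave the three other loose things where they are.

Things in the scene. Friction and masses are not known exactly. Their poses are not given: they have to be found in the camera images.
- unit: White light-source unit, a fixed box 280 (x) x 300 (y) x 120 high. Origin at the centre of its underside on the bench; its x axis points from its front face (robot's side) to its back, z up. It may stand on the left or the right of the bench, turned up to 0.3 rad.
- hatch_angle (a joint): Angle of the grey roof hatch, rad: 0 closed (flat on the roof), growing as its front edge rises; stop at 1.35; 50 degrees is 0.873. Plate 150 x 150 x 8 mm, 0.36 kg with handle, on a free hinge without spring or stay: it falls shut from every angle. Closed it spans unit x = -60 to +90, y = -75 to +75 mm, its underside at z = 120 mm.
- hatch: The hatch; origin at the middle of the hatch's hinge line, which is parallel to the unit's y axis, at unit x = +90, y = 0, z = 120 mm (the height of the plate's underside). Axes as the unit's when closed, turning with the hatch.
- handle (a point): Black bow handle on the hatch near its front edge: round bar 10 mm thick, 110 long, parallel to the hinge, a post at each end, 35 mm free air under the bar. Origin at mid-bar on its axis, 125 mm from the hinge line along the plate, 48 above the plate's underside (closed: unit x = -35, y = 0, z = 168 mm). The bar can turn between the pads, so the tool may keep pointing down while the hatch swings.
- bottle: Closed pale-blue bottle with white screw cap and paper label, rigid, about 0.16 kg, 52 mm across, 108 mm high: the straight body runs up to 78 mm, the 42 mm wide cap from 86 mm. Origin at the centre of its underside; z up its axis. It starts standing on the hatch, behind the handle.
- tray: Blue square open tray, fixed to the bench, 150 x 150 x 25 high, walls and floor 4 mm. Origin at the centre of its underside, axes along its sides. It stands on the other side of the bench from the unit.
- adapter: Leave alone: steel light-guide adapter with a green band, 36 mm across, 45 mm high, standing on the unit's roof to one side of the hatch (unit y about +115 mm). Origin at the centre of its underside.
- spare_lamp: Leave alone: spare lamp, a brass cylinder 48 mm across on a white 50 x 60 mm ceramic base, 42 mm high in all, on the bench about 160 mm in front (robot's side) of the tray. Origin at the centre of its underside.
- driver: Leave alone: screwdriver with an orange handle lying front to back on the unit's roof on the other side of the hatch (unit y about -115 mm). Origin under its middle; its x axis runs from handle to tip.
Things that resemble listed ones, but are neither listed nor needed, are in the scene too. There is more than one size of the tray; the one meant has the size given above.

How it is judged:
By the outcome, as a careful person would: the job done as asked, in the order asked, and still so for the second after the job is handed in, while the arm keeps its last pose, push and grip.
It also fails if it takes over 58 s, if anything falls off the work surface, if the arm or the gripper's body presses on something with over 40 N, if the wrist force passes 120 N, or if a joint passes its speed limit or range.

## Working session

There is one attempt and no reset: what is moved stays moved. The work goes in short steps, Python scripts to look and compute and a tool call to move; the robot and the scene stay as the last step left them, time stands still between calls to the robot, and variables do not carry over. Pictures are saved under pics/ and viewed, about 8 in all and at most 12, crops included, and the job is handed in when it is done.

Besides the shell and the picture viewer there is one more tool, called after "Call:" as a command line: name --pt "numbers of a row" for each row, then --argument value for the rest. drive_tool: Moves the arm, as the interface text tells. Its arguments: {"type":"object","properties":{"deltas":{"type":"array"},"jaw":{"type":"number"},"force":{"type":"number"}},"required":["deltas"]}

```bash
mkdir -p pics; ls
cat > h.py <<'E'
import numpy as np, cv2
from rig import r, cams, job
def snap(n,f):
    P=cams.camera_params(n); im,d=cams.grab_frame(n)
    cv2.imwrite(f'pics/{f}.png',im[:,:,::-1]); np.savez(f'pics/{f}.npz',im=im,d=d,**{k:np.array(v) for k,v in P.items()})
def ray(P,u,v):
    a=np.array([(u-P['cx'])/P['fx'],(v-P['cy'])/P['fy']]); s=a.copy()
    for _ in range(20): s=a/(1+P['k1']*(s@s))
    return s
def pt(P,u,v,z=None):
    """world point by depth, or on plane Z=z"""
    s=ray(P,u,v); c=np.array([s[0],s[1],1.]); R=P['R'];t=P['t']
    if z is None:
        w=P['d'][v-1:v+2,u-1:u+2]; c=c*np.median(w[w>0]) 
        return R.T@(c-t)
    o=-R.T@t; dd=R.T@c
    return o+dd*(z-o[2])/dd[2]
def load(f): return dict(np.load(f'pics/{f}.npz'))
E
python3 - <<'E'
from h import *
snap('top','top0'); snap('side','side0')
s=r.sense(); print(s)
a=cv2.imread('pics/top0.png');
E
```

```text
pics
{'clock': 0.1, 'qpos': array([ 1.25660407e+00,  3.53620480e-01,  1.63405750e+00, -9.97272856e-06,
        1.15521769e+00, -2.37243002e-03]), 'qvel': array([-0.00151475, -0.00069597, -0.00106328, -0.00041136,  0.00180323,
       -0.00101913]), 'joint_efforts': array([-1.25852705e-03, -6.06361628e+01, -3.42818820e+01, -6.54151131e-05,
        3.88270011e-03,  1.39514700e-05]), 'eef_pos': array([191.60407684, 594.47456099, 249.31173892]), 'tcp_rot': array([-3.14028962e+00,  6.02729828e-06,  2.82977686e+00]), 'contact_force': array([ 0.78597105,  0.45753523, -0.13179892]), 'wrist_torque': array([0.04061481, 0.08204606, 0.05991785]), 'opening': 0.999067881307304}
```

View pics/top0.png

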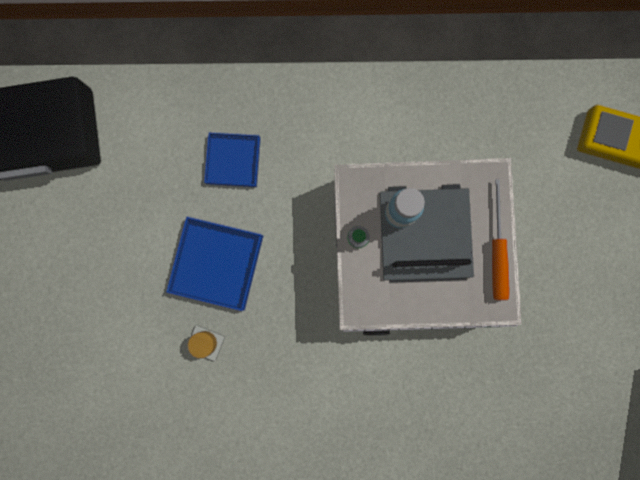

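View pics/side0.png

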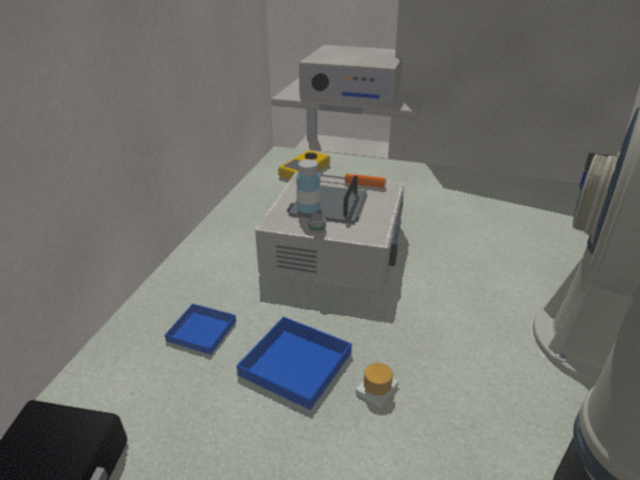

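The top view (up = +x, left = +y) shows:
- Large tray with its centre near (215,264), and a small tray at (232,160).
- Unit roof with corners at about (336,166), (511,159), (520,325) and (340,329).
- Bottle cap near (408,203), and handle bar from (393,263) to (470,262).
- Adapter at (359,236), and driver at (500,240).

The side view agrees with this.

Run:
```python
from h import *
P=load('top0'); np.set_printoptions(precision=1,suppress=True)
print('cam',-P['R'].T@P['t'])
for n,z,l in [('tray',25,[(187,219),(262,234),(243,310),(167,295)]),('small',15,[(207,133),(259,135),(257,187),(205,184)]),('roof',120,[(336,166),(511,159),(520,325),(340,329)]),
 ('hatch',128,[(381,190),(470,187),(473,277),(381,279)]),('bar',168,[(393,263),(470,262)]),('adapter',165,[(359,236)]),('lamp',42,[(202,345)]),('cap',236,[(410,203)])]:
    p=np.array([pt(P,u,v,z) for u,v in l]); print(n,p.tolist(),'mean',p.mean(0), 'sides',np.linalg.norm(np.roll(p,-1,0)-p,axis=1))
    print('  depthz',[round(float(pt(P,u,v)[2])) for u,v in l])
# cap mask by depth
d=P['d']; pts=[]
for v in range(180,230):
  for u in range(380,430):
    if d[v,u]>0:
      q=pt(P,u,v)
      if q[2]>229: pts.append(q)
pts=np.array(pts); print('cap',len(pts),pts.mean(0),pts.min(0),pts.max(0))
I=cv2.imread('pics/top0.png')[150:340,320:540]; cv2.imwrite('pics/c0.png',cv2.resize(I,None,fx=3.5,fy=3.0,interpolation=cv2.INTER_CUBIC))
```

```text
cam [509.3 -22.2 919. ]
tray [[628.5066773238377, 262.29648259653516, 25.0], [599.43577777152, 117.9092341275352, 24.999999999999886], [455.7095615047156, 152.2390567826227, 25.0], [483.6337814250789, 297.0985140076647, 25.0]] mean [541.8 207.4  25. ] sides [147.3 147.8 147.5 149. ]
  depthz [25, 1, 12, 1]
small [[799.605292301221, 229.76820318814308, 15.0], [794.9890040088342, 127.40913257232114, 15.0], [692.0790699312338, 130.18100610077963, 15.0], [698.3515744968013, 231.76722703172345, 15.0]] mean [746.3 179.8  15. ] sides [102.5 102.9 101.8 101.3]
  depthz [1, 2, 1, 1]
roof [[706.7566800610034, -22.98442561065087, 120.0], [717.2018445241445, -320.1622404082472, 120.0], [437.9331631030218, -327.0031740306366, 120.0], [430.27117203682064, -29.395923771851862, 120.0]] mean [ 573.  -174.9  120. ] sides [297.4 279.4 297.7 276.6]
  depthz [121, 3, 3, 3]
hatch [[663.2958721387897, -98.79764811167477, 128.0], [667.7790180137837, -247.79780370917845, 128.0], [517.0153112489895, -249.43363142249342, 128.0], [513.5690441536202, -97.60001187595023, 128.0]] mean [ 590.4 -173.4  128. ] sides [149.1 150.8 151.9 149.7]
  depthz [119, 121, 121, 121]
bar [[538.6170239966794, -112.9194525419064, 168.0], [540.1994248862947, -233.78849764827862, 168.0]] mean [ 539.4 -173.4  168. ] sides [120.9 120.9]
  depthz [140, 173]
adapter [[581.8787078028513, -59.56941257813308, 165.0]] mean [581.9 -59.6 165. ] sides [0.]
  depthz [134]
lamp [[392.67159767946316, 223.7497545695999, 42.0]] mean [392.7 223.7  42. ] sides [0.]
  depthz [42]
cap [[623.0258553057591, -130.14005073557482, 236.0]] mean [ 623.  -130.1  236. ] sides [0.]
  depthz [238]
cap 652 [ 623.8 -129.5  236.6] [ 604.1 -150.7  229.2] [ 643.8 -109.3  238.2]
```

View pics/c0.png

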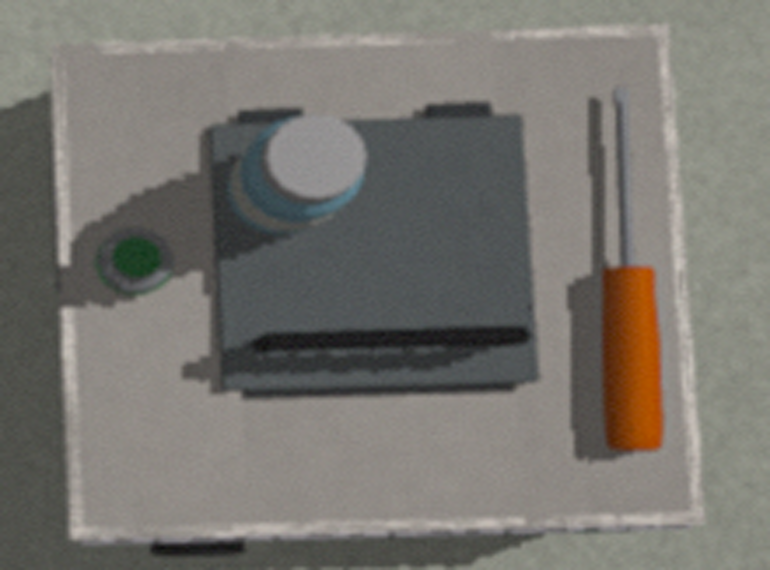

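Measurements check out:
- The tray is 147 mm square with its centre at (542,207).
- The unit is at (573,-175) with yaw about 0.025.
- The cap is at (624,-130) with its top at z = 237, and the handle is near (539,-174).

I'll turn the tool so the jaws open along the unit's x axis.

Call:
drive_tool --pt "0 0 -0.5 0.1234" --pt "0 0 -0.5 0.1234" --pt "0 0 -0.5 0.1234" --pt "0 0 -0.5 0.1234" --pt "0 0 -0.5 0.1234" --pt "0 0 -0.5 0.1234" --pt "0 0 -0.5 0.1234" --pt "0 0 -0.5 0.1234" --pt "0 0 -0.5 0.1234" --pt "0 0 -0.5 0.1234" --pt "0 0 0 0" --jaw 0

```text
clock: 1.02
eef_pos: [191.8, 595.1, 300.6]
tcp_rot: [3.141, -0.001, 1.59]
contact_force: [-0.4, 0.8, 0.2]
opening: 0.999
```

Call:
drive_tool --pt "-3 1.74 0 0" --pt "-3 1.74 0 0" --pt "-3 1.74 0 0" --pt "-3 1.74 0 0" --pt "-3 1.74 0 0" --pt "-3 1.74 0 0" --pt "-3 1.74 0 0" --pt "-3 1.74 0 0" --pt "-3 1.74 0 0" --pt "-3 1.74 0 0" --pt "-3 1.74 0 0" --pt "-3 1.74 0 0"

```text
clock: 2.02
eef_pos: [409.8, 238.5, 299.7]
tcp_rot: [-3.141, 0.0, 1.601]
contact_force: [1.4, -0.2, 0.3]
opening: 0.998
```

Call:
drive_tool --pt "-3 1.74 0 0" --pt "-3 1.74 0 0" --pt "-3 1.74 0 0" --pt "-3 1.74 0 0" --pt "-3 1.74 0 0" --pt "-3 1.74 0 0" --pt "-3 1.74 0 0" --pt "-3 1.74 0 0" --pt "-3 1.74 0 0" --pt "-3 1.74 0 0" --pt "-2 1 0 0" --pt "0 0 0 0"

```text
clock: 3.02
eef_pos: [602.9, -78.8, 299.1]
tcp_rot: [3.142, 0.001, 1.598]
contact_force: [-0.4, -0.1, -0.7]
opening: 0.998
```

Run:
```python
from h import *
print(r.sense()['eef_pos'],r.sense()['tcp_rot'])
snap('wrist','w0')
```

```text
[602.88393209 -78.78380336 299.10930799] [3.14152885e+00 1.29095082e-03 1.59751325e+00]
```

View pics/w0.png

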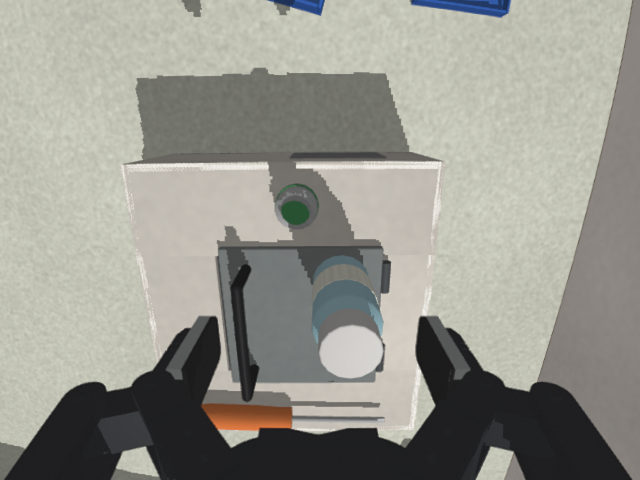

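The wrist view has right = +x and up = +y. It shows the cap centre near (351,351), the bar from (246,268) to (250,397), and the hatch's left edge at x of about 218–233. I'll measure these.

Run:
```python
from h import *
np.set_printoptions(precision=1,suppress=True)
P=load('w0')
for n,u,v,z in [('cap',351,351,236),('barL',246,268,168),('bar mid',241,330,168),('barR',250,397,168),('hFL',218,246,128),('hBL',380,241,128),('hFR',234,382,128),('roofBL',440,161,120),('roofFL',124,165,120),('adapt',295,211,165)]:
    print(n,pt(P,u,v,z),pt(P,u,v))
H,W=P['d'].shape; q=np.array([pt(P,u,v) for v in range(310,385) for u in range(310,395) if P['d'][v,u]>0])
c=q[q[:,2]>230]; print(len(c),c.mean(0),c.min(0),c.max(0))
q=np.array([pt(P,u,v) for v in range(255,405) for u in range(225,262) if P['d'][v,u]>0])
c=q[(q[:,2]>160)&(q[:,2]<180)]; print(len(c),c.mean(0),c.min(0),c.max(0), np.polyfit(c[:,1],c[:,0],1))
```

```text
cap [ 624.6 -128.7  236. ] [ 624.6 -128.8  235.9]
barL [ 546.  -102.3  168. ] [ 539.1 -116.1  135.4]
bar mid [ 539.2 -159.3  168. ] [ 540.3 -156.3  172.6]
barR [ 543.6 -231.3  168. ] [ 544.3 -228.3  171.2]
hFL [513.2 -98.6 128. ] [ 510.8 -101.5  119.8]
hBL [657.6 -90.1 128. ] [659.1 -92.6 120.4]
hFR [ 518.9 -249.2  128. ] [ 518.5 -250.2  126.8]
roofBL [704.7 -19.6 120. ] [705.3 -19.7 118.4]
roofFL [432.8 -29.3 120. ] [432.7 -29.3 119.8]
adapt [584.3 -56.  165. ] [582.4 -63.6 133.4]
2977 [ 624.1 -127.7  235.4] [ 603.6 -150.8  230. ] [ 645.4 -109.1  236.6]
1465 [ 539.8 -167.8  171.3] [ 533.1 -233.7  160.3] [ 545.6 -114.9  173.5] [ -0.  535.1]
```

Call:
drive_tool --pt "-2.5 1 0 0" --pt "-2.55 1 0 0" --pt "0 0 0 0" --pt "0 0 0 0"

```text
clock: 3.4
eef_pos: [622.3, -124.9, 299.4]
tcp_rot: [-3.141, -0.001, 1.597]
contact_force: [-0.1, 0.7, -0.1]
opening: 1.001
```

Call:
drive_tool --pt "0 0 1.5 0" --pt "0 0 1.5 0" --pt "0 0 1.5 0" --pt "0 0 1.5 0" --pt "0 0 1.5 0" --pt "0 0 1.5 0" --pt "0 0 1 0" --pt "0 0 0.8 0" --pt "0 0 0 0" --pt "0 0 0 0"

```text
clock: 4.23
eef_pos: [622.5, -124.6, 192.1]
tcp_rot: [-3.141, -0.0, 1.597]
contact_force: [0.5, 1.3, -0.1]
opening: 0.993
```

Call:
drive_tool --pt "-0.4 0.15 0 0" --pt "0 0 0 0" --pt "0 0 0 0"

```text
clock: 4.48
eef_pos: [624.8, -129.4, 192.8]
tcp_rot: [3.14, 0.0, 1.596]
contact_force: [0.0, 0.3, -0.2]
opening: 1.0
```

Call:
drive_tool --pt "0 0 0 0" --pt "0 0 0 0" --pt "0 0 0 0" --pt "0 0 0 0" --pt "0 0 0 0" --pt "0 0 0 0" --pt "0 0 0 0" --pt "0 0 0 0" --pt "0 0 0 0" --pt "0 0 0 0" --pt "0 0 0 0" --pt "0 0 0 0" --jaw 1 --force 35

```text
clock: 5.48
eef_pos: [624.5, -129.1, 192.4]
tcp_rot: [3.141, 0.0, 1.596]
contact_force: [0.5, -0.1, 6.2]
opening: 0.597
```

Gripped at about 51 mm. Lifting.

Call:
drive_tool --pt "0 0 -0.4 0" --pt "0 0 -0.8 0" --pt "0 0 -1.2 0" --pt "0 0 -1.5 0" --pt "0 0 -1.5 0" --pt "0 0 -1.5 0" --pt "0 0 -1.2 0" --pt "0 0 -0.7 0" --pt "0 0 -0.3 0" --pt "0 0 0 0"

```text
clock: 6.32
eef_pos: [624.5, -129.1, 283.7]
tcp_rot: [3.141, 0.0, 1.596]
contact_force: [0.5, -0.9, -1.8]
opening: 0.593
```

Run:
```python
from h import *
s=r.sense();print(s['eef_pos'],s['opening'],s['contact_force'])
snap('side','s1'); P=load('s1')
cv2.imwrite('pics/s1c.png',cv2.resize(P['im'][60:260,220:470,::-1],None,fx=2.8,fy=2.8,interpolation=cv2.INTER_CUBIC))
```

```text
[ 624.47421272 -129.08685565  283.74317558] 0.592764391289366 [ 0.48339108 -0.94282783 -1.84270265]
```

View pics/s1c.png

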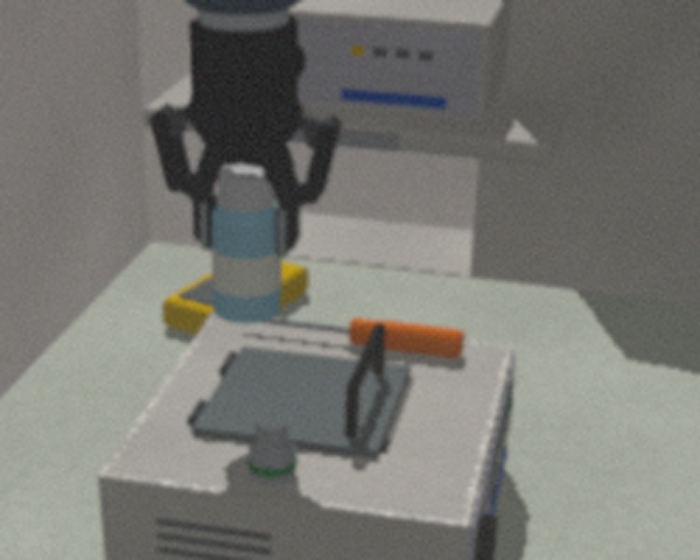

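The bottle is held upright, and the hatch and the other objects look undisturbed. Carrying it to the tray.

Call:
drive_tool --pt "0.8 -0.18 0 0" --pt "1.6 -0.35 0 0" --pt "2.4 -0.52 0 0" --pt "2.4 -0.52 0 0" --pt "2.4 -0.52 0 0" --pt "2.4 -0.52 0 0" --pt "2.4 -0.52 0 0" --pt "2.4 -0.52 0 0" --pt "2.4 -0.52 0 0" --pt "2.4 -0.52 0 0" --pt "2.4 -0.52 0 0" --pt "2.4 -0.52 0 0"

```text
clock: 7.37
eef_pos: [558.7, 135.7, 282.4]
tcp_rot: [-3.14, -0.0, 1.596]
contact_force: [0.5, 0.7, -2.0]
opening: 0.595
```

Call:
drive_tool --pt "2.4 -0.52 0 0" --pt "2.4 -0.52 0 0" --pt "1.6 -0.35 0 0" --pt "0.8 -0.18 0 0" --pt "0.2 0 0 0" --pt "0 0 0 0" --pt "0 0 0 0" --pt "0 0 0 0"

```text
clock: 8.03
eef_pos: [543.0, 206.2, 282.9]
tcp_rot: [-3.141, 0.0, 1.595]
contact_force: [-0.2, -0.1, -2.1]
opening: 0.594
```

Call:
drive_tool --pt "0 0 1 0" --pt "0 0 2 0" --pt "0 0 2.5 0" --pt "0 0 2.5 0" --pt "0 0 2.5 0" --pt "0 0 2.5 0" --pt "0 0 2.5 0" --pt "0 0 2 0" --pt "0 0 1.5 0" --pt "0 0 1 0" --pt "0 0 0.5 0" --pt "0 0 0.2 0"

```text
clock: 9.03
eef_pos: [542.6, 206.5, 75.2]
tcp_rot: [-3.141, 0.0, 1.595]
contact_force: [-0.6, -0.4, -1.9]
opening: 0.597
```

Call:
drive_tool --pt "0 0 0 0" --pt "0 0 0.1 0" --pt "0 0 0.1 0" --pt "0 0 0.1 0" --pt "0 0 0.1 0" --pt "0 0 0 0"

```text
clock: 9.53
eef_pos: [542.9, 207.1, 72.1]
tcp_rot: [3.141, -0.0, 1.596]
contact_force: [-0.7, -0.6, -2.5]
opening: 0.6
```

Call:
drive_tool --pt "0 0 0.1 0" --pt "0 0 0.1 0" --pt "0 0 0.05 0" --pt "0 0 0 0"

```text
clock: 9.87
eef_pos: [542.7, 207.0, 69.3]
tcp_rot: [-3.141, 0.0, 1.596]
contact_force: [-1.0, -1.1, -0.9]
opening: 0.594
```

Call:
drive_tool --pt "0 0 0.05 0" --pt "0 0 0.05 0" --pt "0 0 0 0"

```text
clock: 10.12
eef_pos: [542.9, 207.1, 68.5]
tcp_rot: [3.142, -0.0, 1.596]
contact_force: [0.2, -0.6, -1.6]
opening: 0.598
```

Call:
drive_tool --pt "0 0 0.05 0" --pt "0 0 0.05 0" --pt "0 0 0 0"

```text
clock: 10.37
eef_pos: [543.0, 207.1, 68.4]
tcp_rot: [3.141, -0.0, 1.596]
contact_force: [-1.9, -1.5, 8.7]
opening: 0.596
```

Contact (8.7 N up). Releasing.

Call:
drive_tool --pt "0 0 0 0" --pt "0 0 0 0" --pt "0 0 0 0" --pt "0 0 0 0" --pt "0 0 0 0" --jaw 0.3

```text
clock: 10.78
eef_pos: [542.8, 207.0, 67.4]
tcp_rot: [-3.142, 0.0, 1.596]
contact_force: [0.1, 0.3, -0.4]
opening: 0.7
```

Call:
drive_tool --pt "0 0 0 0" --pt "0 0 0 0" --pt "0 0 0 0" --pt "0 0 0 0" --pt "0 0 0 0" --pt "0 0 0 0" --jaw 0

```text
clock: 11.28
eef_pos: [542.8, 207.0, 67.5]
tcp_rot: [-3.142, -0.0, 1.596]
contact_force: [-1.4, -0.3, 0.7]
opening: 0.998
```

Call:
drive_tool --pt "0 0 -0.5 0" --pt "0 0 -1 0" --pt "0 0 -1.5 0" --pt "0 0 -2.5 0" --pt "0 0 -2.5 0" --pt "0 0 -2.5 0" --pt "0 0 -2.5 0" --pt "0 0 -2.5 0" --pt "0 0 -2.5 0" --pt "0 0 -2 0" --pt "0 0 -1 0" --pt "0 0 0 0"

```text
clock: 12.28
eef_pos: [543.9, 207.5, 280.6]
tcp_rot: [3.137, -0.002, 1.596]
contact_force: [0.5, -0.7, 0.2]
opening: 0.998
```

Run:
```python
from h import *
s=r.sense();print(s['eef_pos'],s['opening'],s['contact_force'])
snap('side','s2')
```

```text
[543.93952772 207.45598207 280.64164074] 0.9981541152276502 [ 0.4751173  -0.67404025  0.20187916]
```

View pics/s2.png

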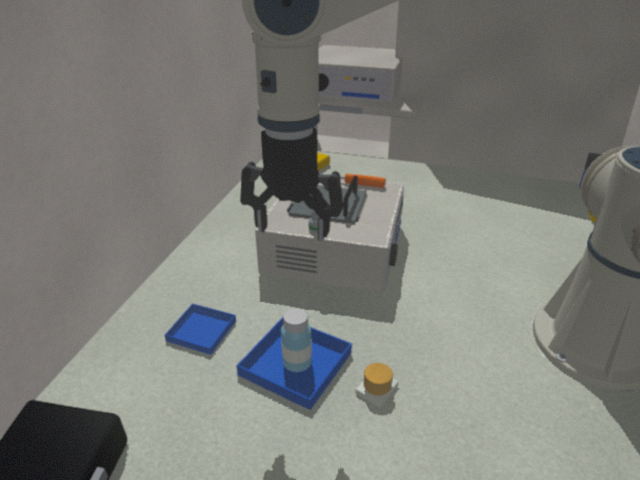

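The bottle stands upright in the large tray, with its body near (296,350). Moving to the handle.

Call:
drive_tool --pt "-1.5 0 0 0" --pt "-3 -0.1 0 0" --pt "-3.5 -0.1 0 0" --pt "-3.5 -0.1 0 0" --pt "-3.5 -0.1 0 0" --pt "-3.5 -0.1 0 0" --pt "-3.5 -0.1 0 0" --pt "-3.5 -0.1 0 0" --pt "-3.5 -0.1 0 0" --pt "-3.5 -0.15 0 0" --pt "-3 -0.2 0 0" --pt "-2.0 -0.2 0 0"

```text
clock: 13.33
eef_pos: [537.1, -171.3, 275.6]
tcp_rot: [-3.139, -0.0, 1.594]
contact_force: [1.1, -0.2, 0.2]
opening: 1.001
```

Call:
drive_tool --pt "0 0 0 0" --pt "0 0 0 0" --pt "0 0 0 0"

```text
clock: 13.58
eef_pos: [537.9, -167.9, 276.3]
tcp_rot: [-3.14, -0.001, 1.595]
contact_force: [0.6, 0.5, 1.0]
opening: 1.0
```

Run:
```python
from h import *
s=r.sense();print(s['eef_pos'],s['tcp_rot'])
snap('wrist','w1'); snap('top','t1')
```

```text
[ 537.88201382 -167.90639633  276.28610661] [-3.13956539e+00 -9.90106666e-04  1.59523319e+00]
```

View pics/w1.png

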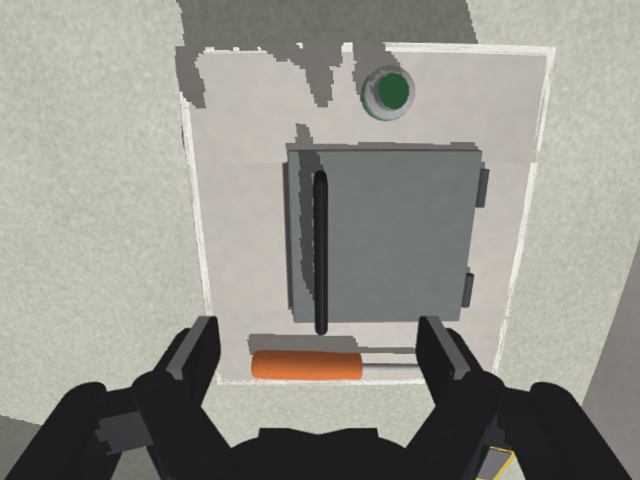

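The bar runs from (321,173) to (321,332), and the hatch corners are at (288,150), (292,322), (479,150) and (461,321). Computing the handle and hinge positions.

Run:
```python
from h import *
np.set_printoptions(precision=1,suppress=True)
P=load('w1')
a=[pt(P,u,v,168) for u,v in [(321,177),(321,330)]]; print('bar',a,(a[0]+a[1])/2)
h=[pt(P,u,v,128) for u,v in [(288,150),(292,322),(461,321),(479,150)]]; print('hatch',np.array(h),np.mean(h,0))
q=np.array([pt(P,u,v) for v in range(165,340) for u in range(305,335) if P['d'][v,u]>0])
c=q[(q[:,2]>165)&(q[:,2]<180)]; print(len(c),c.mean(0),c.min(0),c.max(0)); print(np.polyfit(c[:,1]+174,c[:,0],1)*[1000,1])
```

```text
bar [array([ 537.7, -115.3,  168. ]), array([ 540.9, -231.4,  168. ])] [ 539.3 -173.4  168. ]
hatch [[ 512.7 -101.1  128. ]
 [ 515.7 -249.4  128. ]
 [ 667.5 -245.2  128. ]
 [ 658.   -96.6  128. ]] [ 588.5 -173.1  128. ]
2224 [ 538.7 -169.4  171.6] [ 532.5 -234.3  165.5] [ 545.4 -115.   173.6]
[-32.2 538.8]
```

Call:
drive_tool --pt "-0.55 0.1 1 0" --pt "0 0 2 0" --pt "0 0 2 0" --pt "0 0 2 0" --pt "0 0 2 0" --pt "0 0 1 0" --pt "0 0 0.8 0" --pt "0 0 0 0" --pt "0 0 0 0" --pt "0 0 0 0"

```text
clock: 14.52
eef_pos: [540.6, -173.8, 170.4]
tcp_rot: [3.14, 0.001, 1.596]
contact_force: [0.4, 0.4, 0.0]
opening: 0.998
```

Call:
drive_tool --pt "0 -0.15 0.2 0" --pt "0 0 0 0" --pt "0 0 0 0"

```text
clock: 14.77
eef_pos: [538.4, -173.8, 168.0]
tcp_rot: [3.141, 0.0, 1.596]
contact_force: [0.7, 0.5, 0.1]
opening: 1.003
```

Call:
drive_tool --pt "0 0 0 0" --pt "0 0 0 0" --pt "0 0 0 0" --pt "0 0 0 0" --pt "0 0 0 0" --pt "0 0 0 0" --pt "0 0 0 0" --pt "0 0 0 0" --pt "0 0 0 0" --pt "0 0 0 0" --pt "0 0 0 0" --pt "0 0 0 0" --jaw 1 --force 40

```text
clock: 15.77
eef_pos: [539.7, -173.7, 167.7]
tcp_rot: [3.139, 0.0, 1.596]
contact_force: [5.5, 1.2, -3.7]
opening: 0.103
```

Call:
drive_tool --pt "0 0 0 0" --pt "0 0 0 0" --pt "0 0 0 0" --pt "0 0 0 0" --pt "0 0 0 0" --pt "0 0 0 0"

```text
clock: 16.27
eef_pos: [539.7, -173.7, 167.7]
tcp_rot: [3.139, 0.0, 1.596]
contact_force: [5.4, 0.9, -2.7]
opening: 0.096
```

Gripped (opening 0.10). Swinging along the 133.9 mm arc, with a force check after the first 15 degrees.

Call:
drive_tool --pt "0 0.22 -0.54 0" --pt "0 0.25 -0.53 0" --pt "0 0.27 -0.52 0" --pt "0 0.29 -0.51 0" --pt "0 0.31 -0.49 0" --pt "0 0.33 -0.48 0" --pt "0 0 0 0" --pt "0 0 0 0"

```text
clock: 16.93
eef_pos: [555.4, -173.2, 198.0]
tcp_rot: [3.141, -0.0, 1.596]
contact_force: [4.9, 0.3, -8.4]
opening: 0.102
```

Call:
drive_tool --pt "0 0.35 -0.47 0" --pt "0 0.37 -0.45 0" --pt "0 0.39 -0.43 0" --pt "0 0.41 -0.42 0" --pt "0 0.43 -0.4 0" --pt "0 0.45 -0.38 0" --pt "0 0.46 -0.36 0" --pt "0 0 0 0" --pt "0 0 0 0"

```text
clock: 17.68
eef_pos: [583.1, -172.3, 228.1]
tcp_rot: [-3.14, -0.0, 1.596]
contact_force: [-6.3, 1.4, 2.2]
opening: 0.099
```

Call:
drive_tool --pt "0 0.48 -0.34 0" --pt "0 0.49 -0.32 0" --pt "0 0.5 -0.29 0" --pt "0 0.52 -0.27 0" --pt "0 0.53 -0.25 0" --pt "0 0.54 -0.23 0" --pt "0 0.55 -0.2 0" --pt "0 0 0 0" --pt "0 0 0 0" --pt "0 0 0 0"

```text
clock: 18.52
eef_pos: [620.0, -171.2, 248.3]
tcp_rot: [3.141, -0.0, 1.596]
contact_force: [-5.6, 4.1, 9.1]
opening: 0.099
```

Run:
```python
from h import *
np.set_printoptions(precision=2,suppress=True)
s=r.sense();print(s['clock'],s['eef_pos'],s['tcp_rot'],s['contact_force'],s['opening'])
e=s['eef_pos']; 
for hx in (662,664,666): print(hx,np.degrees(np.arctan2(e[2]-120,hx-e[0]))-21.01, np.hypot(e[2]-120,hx-e[0]))
snap('side','s3'); snap('wrist','w3'); snap('top','t3')
a=load('s3')['im'][60:260,220:470]; b=load('w3')['im']
c=np.hstack([cv2.resize(a,(400,320)),cv2.resize(b,(400,320))]); d=cv2.resize(load('t3')['im'][140:340,150:550],(520,260)); d=np.pad(d,((0,0),(0,280),(0,0)))
cv2.imwrite('pics/m3.png',np.vstack([c,d])[:,:,::-1])
```

```text
18.5167 [ 620.01 -171.25  248.35] [ 3.14 -0.    1.6 ] [-5.64  4.09  9.1 ] 0.0994107370237023
662 50.87530028665914 135.03950938804817
664 50.0725306291402 135.6746667039604
666 49.277396628242755 136.33620676363537
```

View pics/m3.png

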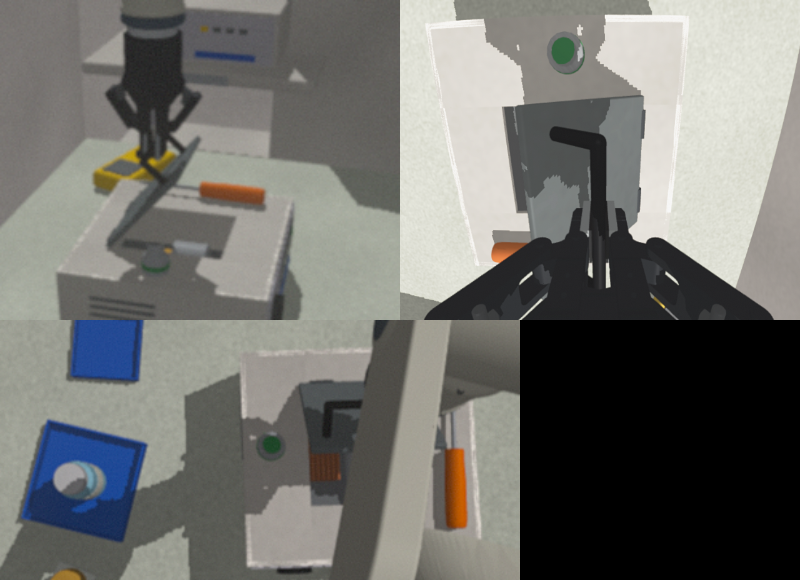

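The hatch is up near 50° and held at mid-bar. The bottle, adapter, driver and lamp are undisturbed. I'll measure the angle independently by fitting planes to the depth.

Run:
```python
from h import *
np.set_printoptions(precision=3,suppress=True)
ux=np.array([np.cos(.027),np.sin(.027)]); uy=np.array([-ux[1],ux[0]])
for f in ('w3','s3','t3'):
    P=load(f); vs,us=np.mgrid[0:480:2,0:640:2]; us=us.ravel();vs=vs.ravel(); d=P['d'][vs,us]; k=d>0; us,vs,d=us[k],vs[k],d[k]
    n=cv2.undistortPoints(np.float32(np.c_[us,vs])[:,None],np.array([[P['fx'],0,P['cx']],[0,P['fy'],P['cy']],[0,0,1]],float),np.array([P['k1'],0,0,0,0],float))[:,0]
    X=(np.c_[n*d[:,None],d]-P['t'])@P['R']
    rel=X[:,:2]-[664,-171]; x=rel@ux; y=rel@uy; z=X[:,2]-120
    th=np.radians(50)
    for it in range(6):
        al=-x*np.cos(th)+z*np.sin(th); no=x*np.sin(th)+z*np.cos(th)
        m=(al>15)&(al<145)&(abs(y)<72)&(abs(no-4)<(14 if it<2 else 8))
        if f=='w3': m&=no>0
        if m.sum()<30: break
        p=np.polyfit(al[m],no[m],1); th+=np.arctan(p[0])
    print(f,m.sum(),np.degrees(th),p, no[m].mean())
    b=(al>100)&(al<150)&(no>35)&(no<60)&(abs(y)<70)&(abs(y)>22); print('  bar',b.sum(),np.c_[al,no][b].mean(0) if b.any() else '')
s=r.sense();print(s['clock'],s['contact_force'],s['qvel'])
```

```text
w3 5921 49.57599401103086 [-0.     7.568] 7.568235681092099
  bar 1004 [128.17   48.479]
s3 106 49.57728943232944 [-0.     5.727] 5.726517339838511
  bar 17 [129.429  43.893]
t3 376 49.4710601990367 [-0.     8.232] 8.232237453173225
  bar 58 [129.335  48.82 ]
18.6667 [-6.999  2.894  9.009] [-0.    -0.001  0.     0.001  0.    -0.001]
```

Three cameras agree on about 49.5°. Nudging by about 0.4°.

Call:
drive_tool --pt "0 0.05 -0.03 0" --pt "0 0.05 -0.03 0" --pt "0 0 0 0" --pt "0 0 0 0" --pt "0 0 0 0" --pt "0 0 0 0" --pt "0 0 0 0" --pt "0 0 0 0"

```text
clock: 19.33
eef_pos: [620.7, -171.2, 248.6]
tcp_rot: [3.141, -0.0, 1.596]
contact_force: [-5.6, 3.2, 7.3]
opening: 0.095
```

Run:
```python
from h import *
ux=np.array([np.cos(.027),np.sin(.027)]); uy=np.array([-ux[1],ux[0]])
for f,cam in (('w4','wrist'),('t4','top'),('w5','wrist')):
    snap(cam,f)
    P=load(f); vs,us=np.mgrid[0:480:2,0:640:2]; us=us.ravel();vs=vs.ravel(); d=P['d'][vs,us]; k=d>0; us,vs,d=us[k],vs[k],d[k]
    n=cv2.undistortPoints(np.float32(np.c_[us,vs])[:,None],np.array([[P['fx'],0,P['cx']],[0,P['fy'],P['cy']],[0,0,1]],float),np.array([P['k1'],0,0,0,0],float))[:,0]
    X=(np.c_[n*d[:,None],d]-P['t'])@P['R']
    rel=X[:,:2]-[664,-171]; x=rel@ux; y=rel@uy; z=X[:,2]-120
    th=np.radians(50)
    for it in range(6):
        al=-x*np.cos(th)+z*np.sin(th); no=x*np.sin(th)+z*np.cos(th)
        m=(al>15)&(al<145)&(abs(y)<72)&(abs(no-4)<(14 if it<2 else 8))
        p=np.polyfit(al[m],no[m],1); th+=np.arctan(p[0])
    print(f,m.sum(),np.degrees(th))
s=r.sense();print(s['clock'],s['eef_pos'],s['contact_force'],s['opening'],abs(s['qvel']).max())
```

```text
w4 5903 49.921881413143936
t4 371 49.858053262224495
w5 5889 49.916244567303295
19.4833 [ 620.75738634 -171.25435898  248.63486107] [-4.70558333  3.42118635  7.07769706] 0.09668785437444462 0.0014344707302404083
```

Steady at 49.9°, still gripped, with the arm at rest. Handing in.

```bash
python3 -c "
from rig import job; print(job.sign_off())"
```

```text
the job is handed in; nothing more can be done
None
```

The bottle is standing in the large blue tray, and I handed the job in with the arm holding the hatch open by its handle at about 50°. This took 19.5 s of the 58 s allowed.

- **Hatch angle:** plane fits to the depth images gave 49.9° (two wrist-camera fits) and 49.9° (top camera). An earlier check read 49.5°, so I nudged the hatch up slightly before handing in.
- **Grip and forces:** the handle was held at 40 N, with the fingers stopped on the bar and the arm at rest. The force readings between moves were all about 11 N or less. About 9 N remained at the wrist from a small mismatch in the arc.
- **Bottle and other objects:** the pictures show the bottle upright. The adapter, driver and spare lamp look undisturbed, but I judged that by eye rather than measuring them.
- **Disagreement:** the bar measured about 3 mm farther from the hinge than specified (128 mm against 125 mm). My hinge position is probably off by that much; the plane fits should be largely unaffected by it.

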